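# Lock the loaded test slide with its cam lever

### The arm

A 6-joint arm with a two-finger parallel gripper is mounted at the origin on the work surface. World frame = base frame: x ahead of the robot, y to its left, z up, the work surface at z = 0. Lengths are in m, angles in degrees, forces in N, time in s.
With the tool pointing down it reaches from about 0.35 to 0.875 m from the base axis. Payload 4.2 kg.
Tool frame: the origin (TCP) lies on the front face of the gripper's body, between the roots of the fingers; the fingertips stand finger_overhang ahead of it and the grasp point (between the pads) lies 51 mm ahead of it (finger_overhang is the distance from the TCP to the fingertips, in m); z points along the fingers, y is the line along which they close (so a half turn about z gives the same grasp; the last joint's range is limited). The gripper opens to 87 mm and grips with 3 to 60 N. Pads are 19 mm wide; open, the fingers measure 117 mm over their backs; the gripper's body (75 mm by 190 mm) begins 51 mm behind the grasp point.
Start: joints at [86.035, 22.042, 0.453, 0, -68.411, -14.817], TCP at [0.201, 0.592, 0.292] pointing down, gripper open.
Joint ranges: [-179.83, 179.83], [-69.29, 118.12], [-61.27, 80.66], [-181.25, 117.63], [-171.15, -9.14], [-177.46, 177.46]. Speed limits (degrees/s): [159.86, 159.86, 180, 180, 180, 180].

### API

Orientations are given as a 3x3 rotation matrix whose columns are the frame's x, y, z axes.
In Python, from station import sense, capture, camera_model, finish_job, finger_overhang gives the robot as it stands. The module is installed in compiled form; this text tells all that it offers.
- The arm moves only by the tool jog_arm, never from a script. Its argument "rows" is a list that holds one entry, the list of rows, each a list of 4 numbers: the shift along the tool's x, y, z in m, then the turn about the tool's z in rad. A call has 1 to 20 rows; each row shifts and turns the commanded pose from where the row before left it, along the tool's axes as they then stand; what a row does not reach is not made up. A row lasts 1/8 s, in which the tool goes at most 62.5 mm and 10.7 degrees, less where a joint would pass 70% of its speed; a pose out of reach is approached as far as the arm can. A call is refused whole if a number of a shift passes 0.0625 or a number of a turn 0.188, either way. A call with a gripper value outside its range is refused whole. "claw" is the opening, from 0 (shut) to 1 (fully open), set as the call begins (left out, the last holds). The fingers move at their own pace and stop on an object; the grip force is fixed at half the most. Time passes only in rows, so rows that do not move let the fingers close. It gives the time, the measured TCP pose, the force, the opening and the grip force at its end, in the units of the state.
- sense(): the state, without advancing time (a new reading comes with each control period).
- capture(name): name is "scene" or "top"; returns the picture (384x512x3 uint8, red, green, blue); there is no depth.
- camera_model(name): a dict with "fovy" (degrees; the focal length in pixels is half the picture's height over the tangent of half this angle, whatever the lens; pixels are square), "cx", "cy" (the principal point, pixels), "eye" and "rotation" of the camera in the world. Camera axes: x right, y down, z forward; pixel columns grow to the right and rows downward; lengths in m; the calibration is good to about 2 mm. A picture is of the moment at which its call begins. camera_model takes no time and is no camera call.
- finish_job(): hands the job in; it is judged then, once.
The state is a dict: "time_s": time; "joints": joint angles; "joint_velocities": joint speeds; "effort": joint torques, N m; "tcp_pos": TCP position; "ee_rot": TCP orientation; "wrist_force": force on the tool from outside, world axes, zero at the start; "moment": the same for the moment, N m; "gripper_width": opening from 0.0 (shut) to 1.0 (fully open); "gripper_force": force on a finger pad.
Only numpy, scipy, OpenCV 4.12 (cv2) and the standard library are available. Lean on these libraries where they do the work, as an engineer would, in place of code of your own. Each camera call takes 0.05 s, during which the arm holds its last target. There are 200 camera calls.

### The job

Two like slide fixtures stand on the bench; one carries the white game controller with two round black pads, the other has an empty nest. Slide the carriage with the controller fully home against its end-stop block, then flip that same fixture's cam lever all the way over until it lies level, so that the carriage is locked. Leave the other fixture alone.

Things in the scene. Friction and masses are not known exactly. Their poses are not given: they have to be found in the camera images.
- slide_unit: Fixture to work on; its carriage holds a white controller with two round black pads (top 54 mm above bench). Black base plate 300 x 180 x 12 mm. Origin: centre of plate underside, on the bench. +x runs along the slide towards the end-stop block (the way home), +y is the cam lever's side. Stop face at x = 125 mm, 50 mm high. All mm in the next two entries are in this frame.
- carriage (a joint): m: 0 = fully back, 0.09 = home at the stop; starts at 0 to 0.03. Slides with about 3 N, stays put. Grey aluminium plate 130 x 100 mm, top at z 34; at its rear an upright steel post with black cap, 18 mm thick, z 34 to 96, axis at y = -30, x = -80 + travel (home: x = 10): grip or push it. 33 mm free between post and controller.
- cam_lever (a joint): rad; starts at 0 to 0.3. Axis along y at x 85, z 66, between cheeks (x 70 to 100, 80 high). Arm in plane y = 60, black grip 16 mm thick, 35 to 86 mm from axis. 0: arm up, leaning 10 deg to +x; 0.175: upright; 1.75 = locked: lies level to -x, end stop. About 4 N at the grip, stays put. Its lobe drives the carriage's last 30 mm; if further back, it blocks it from home.
- spare_unit: The other fixture, to be left alone: same size, build and frame (300 x 180 mm plate, origin centre of its underside, +x towards its end stop, +y its lever's side), but its nest is empty (flat black rubber pad); its carriage is back and its lever stands open, its tip about 152 mm above the bench.

How it is judged (in metres and radians):
At the end, for the whole second after the job is handed in: The carriage with the controller is home (within 10 mm of the end stop) and its cam lever lies over, within 0.2 rad (11 degrees) of level (value of joint carriage above 0.08 m and value of joint cam_lever above 1.55 rad); the robot touches nothing.
It fails at once if the other fixture (its base, carriage or lever) is pushed with more than 3 N (contact force between spare_unit and the fingers above 3 N or contact force between spare_unit and the arm above 3 N).
It also fails if it takes over 48 s, if anything falls off the work surface, if the arm or the gripper's body presses on something with over 40 N, if the wrist force passes 120 N, or if a joint passes its speed limit or range.

## Working session

There is one attempt and no reset: what is moved stays moved. The work goes in short steps, Python scripts to look and compute and a tool call to move; the robot and the scene stay as the last step left them, time stands still between calls to the robot, and variables do not carry over. Pictures are saved under pics/ and viewed, at most 10 in all, crops included, and the job is handed in when it is done.

Besides the shell and the picture viewer there is one more tool, called after "Request:" as name(argument=value, ...) on one line, values as JSON. jog_arm: Moves the arm, as the interface text tells. Its arguments: {"type":"object","properties":{"rows":{"type":"array"},"claw":{"type":"number"}},"required":["rows"]}

```bash
mkdir -p pics
python3 - <<'E'
from station import *
import cv2,numpy as np
for n in("scene","top"):
    cv2.imwrite(f"pics/{n}0.png",cv2.resize(capture(n)[:,:,::-1],(800,600),interpolation=cv2.INTER_CUBIC)); print(n,camera_model(n))
s=sense();print(s['time_s'],s['tcp_pos'],s['ee_rot'],finger_overhang() if callable(finger_overhang) else finger_overhang)
E
```

```text
scene {'fovy': 49.85445197003622, 'cx': 258.0163398455391, 'cy': 196.0519986281311, 'eye': array([0.84609419, 0.40907134, 0.56526711]), 'rotation': array([[-0.77944996,  0.46114692, -0.42402981],
       [ 0.62619563,  0.55368666, -0.54891722],
       [-0.01835184, -0.69337911, -0.72033923]])}
top {'fovy': 51.19657544288552, 'cx': 248.45436180175608, 'cy': 185.35520463696417, 'eye': array([0.44246454, 0.02391198, 0.83145107]), 'rotation': array([[-0.01552299, -0.99015535,  0.1391094 ],
       [-0.99941782,  0.01113749, -0.03224878],
       [ 0.03038197, -0.13952901, -0.98975178]])}
0.1 [0.20105971 0.59134104 0.29124039] [[ 9.46701627e-01 -3.22111374e-01 -5.41101493e-04]
 [-3.22111808e-01 -9.46699618e-01 -1.95372563e-03]
 [ 1.17056672e-04  2.02389041e-03 -9.99997945e-01]] 0.0697
```

View pics/scene0.png

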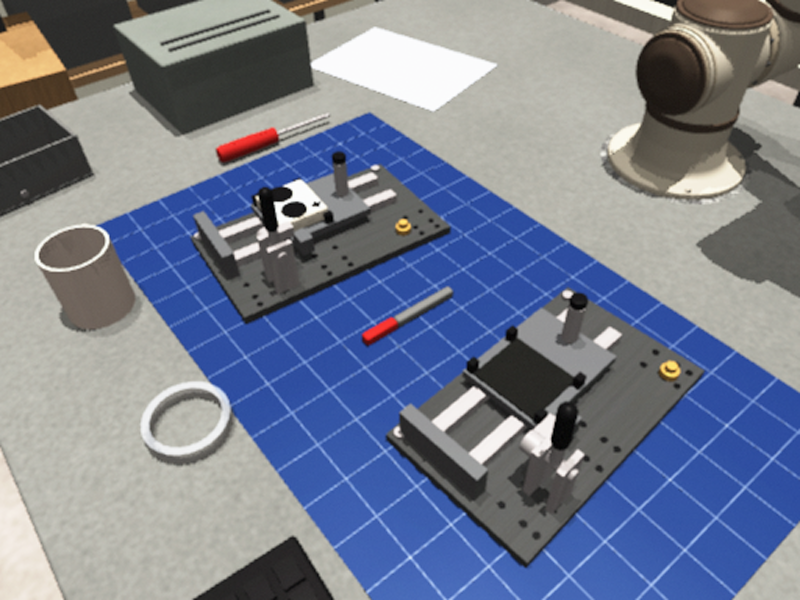

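View pics/top0.png

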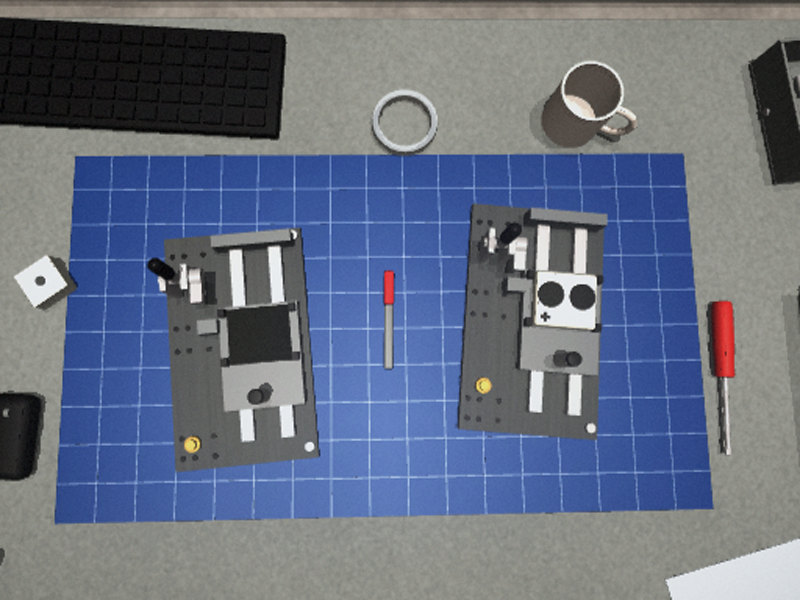

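The top view shows the target fixture on the right: plate corners at about (472,205), (595,438) and (458,429), post cap at (573,359), lever grip tip at (511,231). The spare is on the left. Both fixtures have +x pointing up in the picture, which is world +x.

```bash
cat > h.py <<'E'
from station import *
import numpy as np
def px(n,u,v,z,k=1.5625):
    c=camera_model(n);f=192/np.tan(np.radians(c['fovy']/2))
    d=c['rotation']@np.array([((u+.5)/k-.5-c['cx'])/f,((v+.5)/k-.5-c['cy'])/f,1]);e=c['eye']
    return (e+d*(z-e[2])/d[2])[:2]
E
python3 - <<'E'
from h import *
A=[px("top",*p,.012) for p in((472,205),(595,438),(458,429))]
for a in A:print(a)
print(px("scene",246,318,.012),px("scene",450,230,.012),px("scene",375,167,.012))
c=(A[0]+A[1])/2; d=A[0]-A[2]; th=np.arctan2(d[1],d[0]);e=A[2]-A[1];print('c',c,'th',np.degrees(th),np.degrees(np.arctan2(-e[0],e[1])),np.hypot(*d),np.hypot(*e))
R=np.array([[np.cos(th),-np.sin(th)],[np.sin(th),np.cos(th)]])
cap=px("top",573,359,.096);cap2=px("scene",339,156,.096);print('cap',cap,cap2,R.T@(cap-c),R.T@(cap2-c))
for z in(.14,.15):
  for q in(px("top",513,230,z),px("scene",266,192,z)):print('lever',z,q,R.T@(q-c))
E
```

```text
[ 0.67240569 -0.11767211]
[ 0.36139532 -0.26673872]
[ 0.37596309 -0.08942529]
[ 0.67451965 -0.1166723 ] [ 0.38314369 -0.0837005 ] [ 0.37065733 -0.26726581]
c [ 0.51690051 -0.19220542] th -5.443049870268206 -4.696775140793834 0.2977853223653538 0.17791086068869874
cap [ 0.46112119 -0.21638999] [ 0.46355878 -0.21520176] [-0.05323375 -0.02936655] [-0.05091986 -0.02795245]
lever 0.14 [ 0.60687987 -0.14142665] [0.08475696 0.05908491]
lever 0.14 [ 0.60242543 -0.15039951] [0.08117373 0.04972998]
lever 0.15 [ 0.60450204 -0.13903547] [0.08216303 0.06123976]
lever 0.15 [ 0.60815521 -0.13724376] [0.08562977 0.06336992]
```

Request:
jog_arm(rows=[[[0,0,0,-0.12],[0,0,0,-0.119],[0.04,0.045,0,0],[0.04,0.045,0,0],[0.04,0.045,0,0],[0.04,0.045,0,0],[0.04,0.045,0,0],[0.04,0.045,0,0],[0.04,0.045,0,0],[0.04,0.045,0,0],[0.01,0.045,0,0],[0,0.045,0,0],[0,0.045,0,0],[0,0.045,0,0],[0,0.045,0,0],[0,0.045,0,0],[0,0.045,0,0],[0,0.045,0,0],[0,0.03,0,0],[0,0,0,0]]], claw=1)

```text
time_s: 2.6
tcp_pos: [0.4628, -0.1861, 0.2917]
ee_rot: [[0.996, -0.092, -0.001], [-0.092, -0.996, 0.0], [-0.001, -0.0, -1.0]]
wrist_force: [0.1, 0.3, -0.6]
gripper_width: 1.005
gripper_force: 0.0
```

Request:
jog_arm(rows=[[[0.003,0.03,0.02,0],[0,0,0.03,0],[0,0,0.03,0],[0,0,0.03,0],[0,0,0.03,0],[0,0,0.02,0],[0,0,0,0]]])

```text
time_s: 3.48
tcp_pos: [0.4629, -0.2138, 0.1308]
ee_rot: [[0.996, -0.088, -0.004], [-0.088, -0.996, 0.001], [-0.004, -0.0, -1.0]]
wrist_force: [0.8, 0.3, 0.1]
gripper_width: 1.0
gripper_force: 0.0
```

Request:
jog_arm(rows=[[[0,0,0,0],[0,0,0,0],[0,0,0,0],[0,0,0,0],[0,0,0,0],[0,0,0,0]]], claw=0)

```text
time_s: 4.22
tcp_pos: [0.4637, -0.2148, 0.1323]
ee_rot: [[0.996, -0.089, 0.0], [-0.089, -0.996, -0.0], [0.0, 0.0, -1.0]]
wrist_force: [-0.4, 0.5, 0.0]
gripper_width: 0.402
gripper_force: 0.0
```

Run:
```python
from h import *
import cv2
a=capture("scene")[60:220,100:320,::-1]
cv2.imwrite("pics/s1.png",cv2.resize(a,None,fx=3.5,fy=3.5,interpolation=cv2.INTER_CUBIC))
```

```text
(no output)
```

View pics/s1.png

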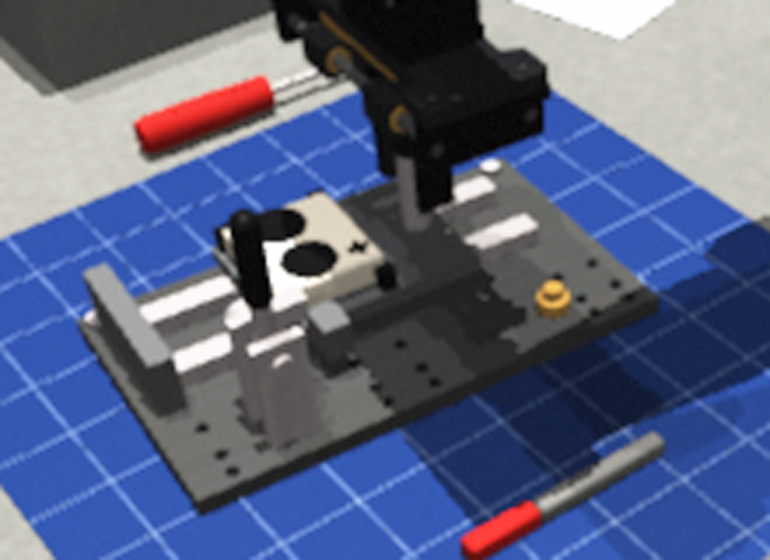

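The fingers straddle the post at (408,190) and are still closing.

Request:
jog_arm(rows=[[[0,0,0,0],[0,0,0,0],[0,0,0,0],[0,0,0,0],[0,0,0,0]]], claw=0)

```text
time_s: 4.9
tcp_pos: [0.4634, -0.2181, 0.1322]
ee_rot: [[0.996, -0.088, -0.001], [-0.088, -0.996, -0.005], [-0.001, 0.005, -1.0]]
wrist_force: [-1.1, -19.7, -4.0]
gripper_width: 0.191
gripper_force: 30.0
```

Request:
jog_arm(rows=[[[0,0.003,0,0],[0.005,0,0,0],[0.008,0,0,0],[0.008,0,0,0],[0.008,0,0,0],[0.008,0,0,0],[0.008,0,0,0],[0.005,0,0,0],[0,0,0,0]]])

```text
time_s: 6.02
tcp_pos: [0.5131, -0.2234, 0.1323]
ee_rot: [[0.996, -0.088, -0.001], [-0.088, -0.996, -0.002], [-0.001, 0.002, -1.0]]
wrist_force: [-2.0, -8.4, -0.0]
gripper_width: 0.194
gripper_force: 30.0
```

Request:
jog_arm(rows=[[[0.004,0.001,0,0],[0.004,0,0,0],[0.003,0,0,0],[0.002,0,0,0],[0.002,0,0,0],[0,0,0,0]]])

```text
time_s: 6.78
tcp_pos: [0.5263, -0.2248, 0.1322]
ee_rot: [[0.996, -0.088, -0.006], [-0.088, -0.996, -0.0], [-0.006, 0.001, -1.0]]
wrist_force: [-6.5, -4.5, 5.1]
gripper_width: 0.197
gripper_force: 30.0
```

Request:
jog_arm(rows=[[[0.002,0,0,0],[0.002,0,0,0],[0,0,0,0]]])

```text
time_s: 7.15
tcp_pos: [0.5268, -0.2249, 0.1321]
ee_rot: [[0.996, -0.089, -0.014], [-0.089, -0.996, 0.001], [-0.014, -0.0, -1.0]]
wrist_force: [-13.4, -2.7, 11.4]
gripper_width: 0.201
gripper_force: 30.0
```

Request:
jog_arm(rows=[[[-0.002,0,0,0],[0,0,0,0],[0,0,0,0],[0,0,0,0],[0,0,0,0],[0,0,-0.02,0],[0,0,-0.03,0],[0,0,-0.03,0],[0,0,-0.03,0],[0,0,0,0]]], claw=0.5)

```text
time_s: 8.4
tcp_pos: [0.5314, -0.2249, 0.245]
ee_rot: [[0.996, -0.088, 0.006], [-0.088, -0.996, -0.001], [0.006, 0.001, -1.0]]
wrist_force: [-0.7, 1.0, -0.4]
gripper_width: 0.499
gripper_force: 0.0
```

Request:
jog_arm(rows=[[[0.03,-0.01,0,0],[0.03,-0.02,0,0],[0.03,-0.03,0,0],[0.03,-0.03,0,0],[0,0,0,0],[0,0,0,0],[0,0,0,0],[0,0,0,0]]], claw=0)

```text
time_s: 9.4
tcp_pos: [0.657, -0.1464, 0.2425]
ee_rot: [[0.996, -0.09, 0.0], [-0.09, -0.996, 0.0], [0.0, -0.0, -1.0]]
wrist_force: [0.6, -0.6, -0.3]
gripper_width: 0.003
gripper_force: 0.0
```

Run:
```python
from h import *
import cv2
a=capture("scene")[60:220,100:320,::-1];b=capture("top")[100:290,270:420,::-1]
a=cv2.resize(a,(440,320),interpolation=cv2.INTER_CUBIC);b=cv2.resize(b,(253,320),interpolation=cv2.INTER_CUBIC)
cv2.imwrite("pics/s2.png",np.hstack([a,b]))
```

```text
(no output)
```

View pics/s2.png

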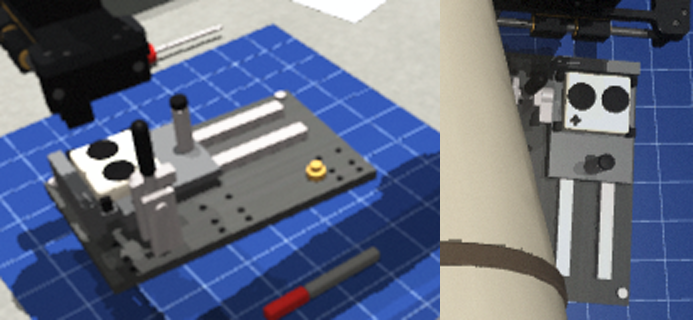

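The carriage is now against the stop, the lever is still upright at (143,145), and the closed fingers are beyond it on the +x side. Next I lower the fingers and swing the lever along its arc.

Request:
jog_arm(rows=[[[0,0,0.023,0],[0,0,0.023,0],[-0.01,0,0,0],[-0.01,0,0,0],[-0.01,0,0,0],[-0.01,0,0,0],[-0.011,0,0.001,0],[-0.01,0,0.004,0],[-0.01,0,0.004,0],[0,0,0,0]]])

```text
time_s: 10.75
tcp_pos: [0.5854, -0.1392, 0.1868]
ee_rot: [[0.996, -0.089, -0.003], [-0.089, -0.996, 0.0], [-0.003, -0.0, -1.0]]
wrist_force: [1.3, -0.2, 2.3]
gripper_width: 0.005
gripper_force: 1.1
```

Request:
jog_arm(rows=[[[-0.006,0,0.005,0],[-0.006,0,0.005,0],[-0.0045,0,0.0065,0],[-0.0045,0,0.0065,0],[-0.002,0,0.005,0],[-0.002,0,0.005,0],[-0.001,0,0.005,0],[-0.001,0,0.005,0],[0,0,0,0]]])

```text
time_s: 11.88
tcp_pos: [0.5593, -0.1369, 0.1438]
ee_rot: [[0.996, -0.089, -0.002], [-0.089, -0.996, 0.0], [-0.002, -0.0, -1.0]]
wrist_force: [-0.6, 1.8, 4.3]
gripper_width: 0.009
gripper_force: 2.1
```

Still about 4 N, so I press further down until the stop is felt.

Request:
jog_arm(rows=[[[0,0,0.002,0],[0,0,0.002,0],[0,0,0.002,0],[0,0,0.001,0],[0,0,0,0]]])

```text
time_s: 12.5
tcp_pos: [0.5594, -0.1369, 0.1431]
ee_rot: [[0.996, -0.087, -0.0], [-0.087, -0.996, -0.002], [-0.0, 0.002, -1.0]]
wrist_force: [-12.8, 6.5, 34.8]
gripper_width: 0.005
gripper_force: 18.0
```

The end stop is reached: 35 N with no further motion. I retreat straight up and check.

Request:
jog_arm(rows=[[[0,0,-0.005,0],[0,0,-0.03,0],[0,0,-0.05,0],[0,0,-0.05,0],[0,0,-0.04,0],[0,0,0,0],[0,0,0,0]]])

```text
time_s: 13.38
tcp_pos: [0.5591, -0.1368, 0.3104]
ee_rot: [[0.996, -0.089, -0.003], [-0.089, -0.996, 0.001], [-0.003, -0.001, -1.0]]
wrist_force: [-0.1, 0.2, -1.5]
gripper_width: 0.008
gripper_force: 0.0
```

Run:
```python
from h import *
import cv2
a=capture("scene")[60:220,100:320,::-1]
cv2.imwrite("pics/s3.png",cv2.resize(a,None,fx=3.5,fy=3.5,interpolation=cv2.INTER_CUBIC))
```

```text
(no output)
```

View pics/s3.png

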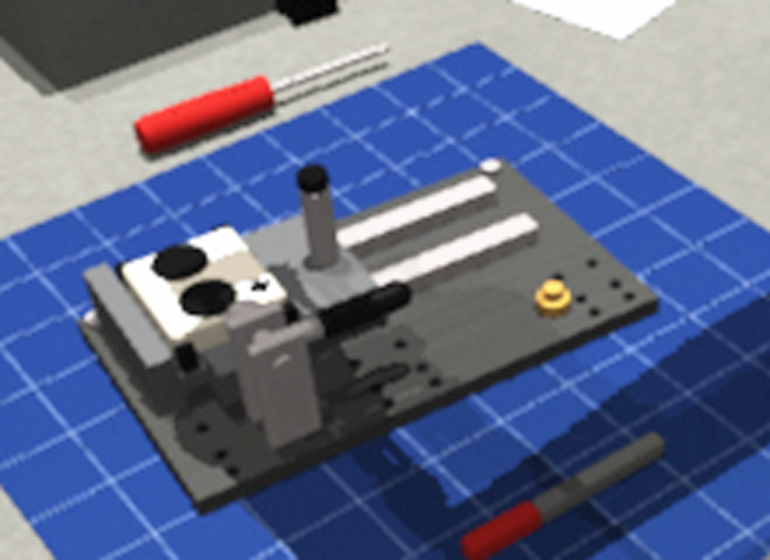

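The carriage sits at its stop, the lever lies level from (325,315) to (410,295), and the robot is clear of both fixtures.

```bash
python3 -c "from station import *;print(finish_job())"
```

```text
the job is handed in; nothing more can be done
None
```

The controller carriage is home against its stop and its cam lever lies level; I handed the job in at about 13.5 s with the robot clear, and the spare fixture was never approached.

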